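# Open the tight jar of lock pins in the bracing socket

### The arm

A 7-joint arm with a two-finger parallel gripper is mounted at the origin on a cart in front of the work surface, level with it; the furniture and walls round the work are solid. World frame = base frame: x ahead of the robot, y to its left, z up, the work surface at z = 0. Lengths are in m, angles in degrees, forces in N, time in s.
With the tool pointing down it reaches from about 0.35 to 0.9 m from the base axis. Payload 7.2 kg.
Tool frame: the origin (TCP) lies between the finger pads; the fingertips stand 25 mm ahead of it and the grasp point (between the pads) lies 6 mm ahead of it; z points along the fingers, y is the line along which they close (so a half turn about z gives the same grasp; the last joint's range is limited). The gripper opens to 85 mm and grips with 20 to 120 N. Pads are 22 mm wide; open, the fingers measure 114 mm over their backs; the gripper's body (76 mm by 85 mm) begins 54 mm behind the grasp point. The pads swing forward as they close: fully open they stand 13 mm farther back than shut.
Start: joints at [62.613, 23.554, -0.728, 91.456, 0.321, 64.991, -4.71], TCP at [0.249, -0.573, 0.256] pointing down, gripper open.
Joint ranges: [-169.25, 169.25], [-16.82, 113.86], [-84.01, 82.57], [7.8, 145.47], [-59.2, 239.2], [7.22, 106.19], [-163.78, 163.78]. Speed limits (degrees/s): [136.94, 136.94, 172.46, 172.46, 180, 180, 180].

### API

Orientations are given as [roll, pitch, yaw] about the fixed x, y, z axes, in that order (R = Rz(yaw) Ry(pitch) Rx(roll)).
In Python, from workcell import sensors, viewer, ticket gives the robot as it stands.
- The arm moves only by the tool play_rows, never from a script. Its argument "series" is a list of rows, each an object of numbers: "tx", "ty", "tz": the shift along the world's x, y, z in mm; "spin": the turn about the world's z in rad. In form: [{"tx": .., "ty": .., "tz": .., "spin": ..}, ...]. A call has 1 to 10 rows; each row shifts and turns the commanded pose from where the row before left it; what a row does not reach is not made up. A row lasts 1/10 s, in which the tool goes at most 50 mm and 8.59 degrees, less where a joint would pass 70% of its speed; a pose out of reach is approached as far as the arm can. A call with a gripper value outside its range is refused whole. "hand" is the opening, from 0 (shut) to 1 (fully open), set as the call begins (left out, the last holds). The fingers move at their own pace and stop on an object; "force" is the grip in N (left out, the last holds). Time passes only in rows, so rows that do not move let the fingers close. It gives the time, the measured TCP pose, the force, the opening and the grip force at its end, in the units of the state.
- sensors.read_state(): the state, without advancing time (a new reading comes with each control period).
- viewer.camera(name): name is "scene" or "side" or "wrist"; returns the picture (400x640x3 uint8, red, green, blue); there is no depth.
- viewer.camera_model(name): a dict with "intrinsics" (3x3 intrinsics, pixels), "distortion" ([k1, k2, p1, p2, k3] as OpenCV has them; the pictures are not rectified), "view" (4x4, takes a point from world to camera coordinates); the wrist camera has in their place "hand_eye" (4x4, takes a point from camera to tool coordinates, whose origin is the TCP and whose axes are the flange's). Camera axes: x right, y up, looking along -z (the intrinsics and any distortion apply to the point x, -y, -z); pixel columns grow to the right and rows downward; lengths in m; the calibration is good to about 2 mm. A picture is of the moment at which its call begins: read the wrist's pose just before it. camera_model takes no time and is no camera call.
- ticket.finish_job(): hands the job in; it is judged then, once.
The state is a dict: "time_s": time; "joints": joint angles; "dq": joint speeds; "joint_efforts": joint torques, N m; "eef_pos": TCP position; "tcp_rot": TCP orientation; "wrist_force": force on the tool from outside, world axes, zero at the start; "torque": the same for the moment, N m; "grip_width": finger opening in m; "grip_force": force on a finger pad.
Only numpy, scipy, OpenCV 4.12 (cv2) and the standard library are available. Lean on these libraries where they do the work, as an engineer would, in place of code of your own. Each camera call takes 0.05 s, during which the arm holds its last target. There are 200 camera calls.

### The job

Stand the square jar of lock pins down in the blue bracing socket so that it cannot turn, then unscrew its tight black cap (anticlockwise seen from above), stopping the turn when the threads let go, which is when the red stripe on the cap meets the red dot on the jar. Lift the cap straight up and finish while still holding it, level and centred, a centimetre or two clear above the open mouth, with the jar still seated upright in the socket. Do not disturb the oil bottle, the lock cylinder and the red key.

Things in the scene. Friction and masses are not known exactly. Their poses are not given: they have to be found in the camera images.
- jar: Loose clear square jar with brass pins inside, 58 x 58 mm, body 62 mm high, then a round white neck 36 mm across up to 84 mm; about 0.35 kg. Origin: centre of its underside, z up, x and y square to its sides. It starts on the worktop; it fits the socket in any of four quarter turns. Outside the socket it turns along with its cap.
- cap: Loose round black screw cap, 54 mm across (ribs to 56), 30 mm high, 60 g; grip it across from above at any yaw; 40 N or more also carries the jar. Origin: centre of its lower rim, z up, x towards its red stripe. Screwed on, its rim is 65 mm above the jar's underside. It is tight (0.3 to 0.4 N m): an inner springy liner presses on the neck with 16 N and lifts it 2 mm once the threads let go.
- cap_stripe (a point): Outer end of the cap's red stripe, on its top edge, 27 mm from its axis. Cap yaw relative to the jar, rad: -0.52 to -0.27 at the start (stop at -0.57), three inner lugs free of three right-hand threads from +0.57, stripe meets dot at +0.785, stop at about +1.1 while the cap is down.
- jar_dot (a point): Red dot on the jar's shoulder at the corner between its +x and +y sides (45 degrees), 35 mm from the axis, 62 mm above the underside.
- jar_mouth (a point): Centre of the jar's open mouth, 84 mm above its underside. The screwed-on cap's rim is 19 mm below it.
- brace: Blue and steel bracing socket bolted to the worktop: base plate 120 x 88 mm (long side along its x), 82 mm square walls, 30 mm high, round a square pocket 64 mm wide (3 mm to spare each side of the jar), mouth flared to about 72 mm over the top 8 mm. Origin: centre of its underside, on the worktop, x and y square to the pocket.
- brace_floor (a point): Centre of the pocket's floor, 6 mm above the worktop; the seated jar's underside rests here.
- oil_bottle: Loose oil bottle with a red nozzle, 42 mm wide, 122 mm high, standing behind the work; leave it alone. Origin: centre of its underside.
- cylinder_lock: Loose steel lock cylinder, 17 x 71 x 33 mm; leave it alone. Origin: centre of its underside.
- key_red: Loose key with a red cap, 31 x 65 x 9 mm; leave it alone. Origin: centre of its underside.
- cap_top (a point): Centre of the cap's flat top, 95 mm above the jar's underside when screwed on. Unscrewing raises the cap 1.7 mm per rad.
There are look-alikes about, which are no part of the job. What is meant by the cap is not yellow, and is the smaller of those in its own colour. What is shaped like the jar but pink is not meant.

How it is judged (in metres and radians):
On the way, in this order (a step that is already met when the one before it is completed fails the run):
1. the jar is seated in the bracing socket with its cap still screwed on (horizontal distance between jar and brace_floor below 0.007 m and z of jar in the frame of brace_floor below 0.004 m and angle between jar's own z axis and vertical below 0.08 rad and y of cap_stripe in the frame of jar below 0 m), for 0.2 s.
2. with the jar still seated in the socket, the cap has been turned to where its threads let go (y of cap_stripe in the frame of jar above 0.012 m and horizontal distance between jar and brace_floor below 0.007 m and z of jar in the frame of brace_floor below 0.006 m and horizontal distance between cap and jar_mouth below 0.006 m), for 0.1 s.
At the end, for the whole second after the job is handed in: The gripper holds the cap still and level (10 degrees), clear of the jar, its rim 3 to 45 mm above the mouth, within 15 mm of the jar's axis, its stripe at most 30 degrees past the dot; the jar sits upright on the socket's floor (7 mm sideways, 4 mm up) (z of cap in the frame of jar_mouth between 0.003 and 0.045 m and horizontal distance between cap and jar_mouth below 0.015 m and angle between cap's own z axis and vertical below 0.17 rad and angle between the x axis of cap and the x axis of jar, either way round between 0.35 and 1.35 rad and contact force between cap and jar below 0.05 N and contact force between the fingers and cap above 1 N and linear speed of cap below 0.02 m/s and horizontal distance between jar and brace_floor below 0.007 m and z of jar in the frame of brace_floor below 0.004 m and angle between jar's own z axis and vertical below 0.08 rad); the arm keeps its last pose, push and grip.
It fails at once if the oil bottle, lock cylinder or red key is moved by more than 2 cm (distance of any of oil_bottle, cylinder_lock, key_red from where it was at the start of the episode above 0.02 m).
It fails at once if the jar is tipped by more than 35 degrees (angle between jar's own z axis and vertical above 0.6 rad).
It also fails if it takes over 48 s, if anything falls off the work surface, if the arm or the gripper's body presses on something with over 40 N, if the wrist force passes 120 N, or if a joint passes its speed limit or range.

## Working session

There is one attempt and no reset: what is moved stays moved. The work goes in short steps, Python scripts to look and compute and a tool call to move; the robot and the scene stay as the last step left them, time stands still between calls to the robot, and variables do not carry over. Pictures are saved under pics/ and viewed, at most 10 in all, crops included, and the job is handed in when it is done.

Besides the shell and the picture viewer there is one more tool, called after "Request:" in YAML: its name, and indented under it one key for each argument. play_rows: Moves the arm, as the interface text tells. Its arguments: {"type":"object","properties":{"series":{"type":"array"},"hand":{"type":"number"},"force":{"type":"number"}},"required":["series"]}

```bash
mkdir -p pics; ls; cat > h.py <<'E'
import numpy as np, cv2
from workcell import sensors, viewer, ticket
def snap(n,f):
    im=viewer.camera(n); cv2.imwrite('pics/'+f,im[:,:,::-1]); return im
E
python3 - <<'E'
from h import *
s=sensors.read_state(); print(s)
a=snap('scene','sc0.png'); b=snap('side','si0.png'); w=snap('wrist','w0.png')
for n in ('scene','side','wrist'):print(n,viewer.camera_model(n))
E
```

```text
pics
{'time_s': 0.0, 'joints': array([62.61282171, 23.60217227, -0.72809016, 91.50465125,  0.31997303,
       64.9915377 , -4.7112601 ]), 'dq': array([ 0.00700005,  0.02202503,  0.01736956, -0.00795311, -0.07469817,
        0.03330604, -0.04415077]), 'joint_efforts': array([ 1.51368615e-03, -6.00623417e+01,  6.83009606e-01, -2.99408215e+01,
        1.38876427e-02,  1.06433930e-02,  9.83486785e-07]), 'eef_pos': array([ 0.24879239, -0.57283597,  0.25542533]), 'tcp_rot': array([-1.79903864e+02,  6.15394731e-03,  2.34788719e+01]), 'wrist_force': array([-0.20840125,  0.46903696, -0.44068189]), 'torque': array([-0.00405103, -0.00962983, -0.01574621]), 'grip_force': 0.0, 'grip_width': 0.08542972168130468}
scene {'intrinsics': array([[382.28243255,   0.        , 318.31874983],
       [  0.        , 382.28243255, 194.33395009],
       [  0.        ,   0.        ,   1.        ]]), 'distortion': array([-0.07477911,  0.        ,  0.        ,  0.        ,  0.        ]), 'view': array([[-0.68036107, -0.73272712,  0.01482527,  0.13665695],
       [ 0.45127298, -0.40291116,  0.79625078, -0.43495611]
[... 555 characters left out ...]
727 , -0.57175127],
       [ 0.        ,  0.        ,  0.        ,  1.        ]])}
wrist {'intrinsics': array([[306.69760315,   0.        , 316.48778703],
       [  0.        , 306.69760315, 204.90703185],
       [  0.        ,   0.        ,   1.        ]]), 'distortion': array([-0.06116261,  0.        ,  0.        ,  0.        ,  0.        ]), 'hand_eye': array([[ 1.67818880e-04,  9.57703645e-01,  2.87756320e-01,
         7.26160786e-02],
       [ 9.99999710e-01,  5.28573450e-05, -7.59116266e-04,
        -8.02181501e-04],
       [-7.42218451e-04,  2.87756364e-01, -9.57703359e-01,
        -1.17090690e-01],
       [ 0.00000000e+00,  0.00000000e+00,  0.00000000e+00,
         1.00000000e+00]])}
```

View pics/sc0.png

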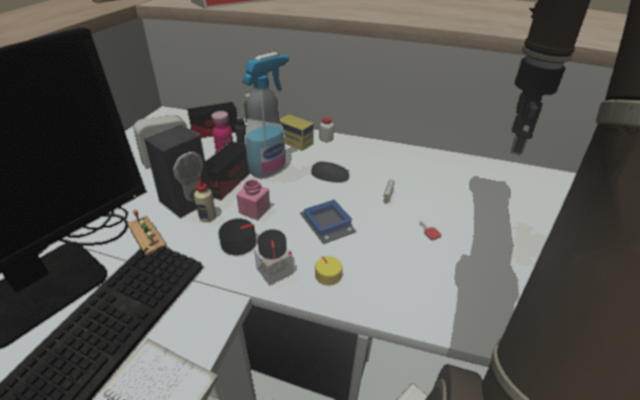

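View pics/si0.png

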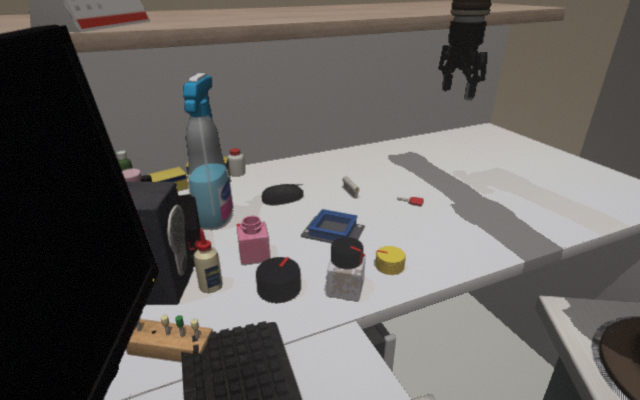

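The jar meant is at scene (275,260), side (347,275): clear, with a black cap at scene (272,243), side (347,252). The look-alikes are:
- the larger loose black cap, at scene (237,236), side (278,280);
- the yellow cap, at scene (328,269), side (391,260);
- the pink jar, at scene (253,200), side (253,240).

The brace is at scene (328,218), side (333,225), the oil bottle at scene (205,203), the lock cylinder at scene (389,190) and the red key at scene (431,231). The smaller black cap, on the clear jar, fits the description. Next I take a crop to confirm this and a coarse triangulation.

```bash
cat >> h.py <<'E'
from scipy.spatial.transform import Rotation as Ro
def cam(n,s=None):
    m=viewer.camera_model(n)
    if 'view' in m: T=np.linalg.inv(m['view'])
    else:
        W=np.eye(4); W[:3,:3]=Ro.from_euler('xyz',s['tcp_rot'],degrees=True).as_matrix(); W[:3,3]=s['eef_pos']; T=W@m['hand_eye']
    return m['intrinsics'],m['distortion'],T
def rays(c,px):
    u=cv2.undistortPoints(np.float64(px).reshape(-1,1,2),c[0],c[1])[:,0]
    d=np.c_[u[:,0],-u[:,1],-np.ones(len(u))]@c[2][:3,:3].T
    return c[2][:3,3],d/np.linalg.norm(d,axis=1)[:,None]
def plane(c,px,z):
    o,d=rays(c,px); return o+d*((z-o[2])/d[:,2])[:,None]
def tri(cs,pxs):
    A=0;b=0;R=[]
    for c,p in zip(cs,pxs):
        o,d=rays(c,[p]); P=np.eye(3)-np.outer(d[0],d[0]); A=A+P; b=b+P@o; R.append((P,o))
    x=np.linalg.solve(A,b); return x,[round(1e3*np.linalg.norm(P@(x-o)),1) for P,o in R]
E
python3 - <<'E'
from h import *
a=cv2.imread('pics/sc0.png');b=cv2.imread('pics/si0.png')
A,B=cam('scene'),cam('side')
def blue(im):
    h=cv2.cvtColor(im,cv2.COLOR_BGR2HSV); m=cv2.inRange(h,(105,110,50),(125,255,255)); 
    n,l,st,ce=cv2.connectedComponentsWithStats(m); i=1+np.argmax(st[1:,4]); return st[i],ce[i]
print(blue(a),blue(b))
for n,p,q in [('captop',(272,239),(347,246)),('brace',(328,216),(333,222)),('bigcap',(237,230),(278,272)),('yellow',(328,265),(391,254)),('oil nozzle',(201,186),(203,244)),('pinktop',(253,186),(252,223)),('key',(432,232),(416,201)),('lock',(389,190),(350,186))]:
    x,e=tri([A,B],[p,q]); print(n,x.round(3),e)
c=np.hstack([cv2.resize(a[180:300,190:350],(480,360),interpolation=2),cv2.resize(b[200:320,220:420][:, :107],(320,360),interpolation=2)])
c=np.hstack([cv2.resize(a[190:290,220:350],(390,300),interpolation=2),cv2.resize(b[220:320,290:420],(390,300),interpolation=2)])
cv2.imwrite('pics/crop1.png',c)
E
```

```text
(array([305, 209,  18,  21,  49], dtype=int32), array([312.14285714, 218.24489796])) (array([309, 210,  47,  26, 379], dtype=int32), array([332.55672823, 221.94986807]))
captop [ 0.486 -0.141  0.093] [np.float64(0.7), np.float64(0.7)]
brace [ 0.522 -0.329  0.023] [np.float64(2.2), np.float64(2.2)]
bigcap [ 0.607 -0.134  0.036] [np.float64(0.7), np.float64(0.7)]
yellow [ 0.404 -0.215  0.03 ] [np.float64(0.4), np.float64(0.4)]
oil nozzle [ 0.732 -0.126  0.092] [np.float64(0.4), np.float64(0.4)]
pinktop [ 0.673 -0.227  0.075] [np.float64(0.7), np.float64(0.7)]
key [ 0.33  -0.479  0.006] [np.float64(1.0), np.float64(1.0)]
lock [ 0.493 -0.522  0.018] [np.float64(0.7), np.float64(0.7)]
```

View pics/crop1.png

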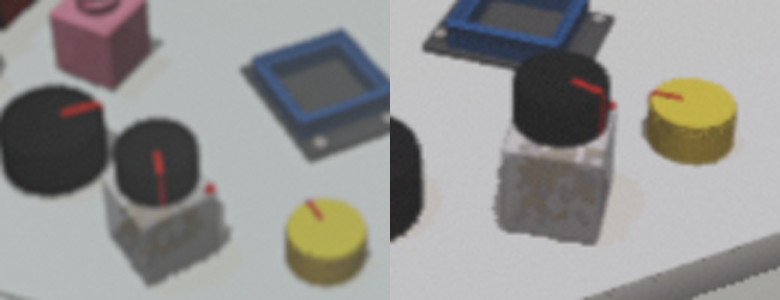

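The crop confirms it. The small black cap, with its stripe just short of the red dot, sits on the clear jar, and the big cap, yellow cap and pink jar are separate. The cap top is at about (0.486, -0.141, 0.093) and the brace at about (0.522, -0.329). I'm moving the wrist camera over both.

Request:
play_rows:
  series:
    - {"tx": 28,"ty": 36,"tz": 3}
    - {"tx": 28,"ty": 36,"tz": 3}
    - {"tx": 28,"ty": 36,"tz": 3}
    - {"tx": 28,"ty": 36,"tz": 3}
    - {"tx": 28,"ty": 36,"tz": 3}
    - {"tx": 28,"ty": 36}
    - {"tx": 28,"ty": 36}
    - {"tx": 28,"ty": 36}
    - {"tx": 28,"ty": 36}
    - {"tx": 28,"ty": 36}
  hand: 1

```text
$.series[0]: bad value
```

Request:
play_rows:
  series:
    - {"tx": 0}
    - {"tx": 0}
    - {"tx": 0}

```text
$.series[0]: bad value
```

```bash
python3 - <<'E'
from h import *
s=sensors.read_state(); w=snap('wrist','w1.png'); np.save('w1.npy',s,allow_pickle=True); print(s)
E
```

```text
{'time_s': 0.15, 'joints': array([62.61199579, 23.59200623, -0.72886632, 91.4910389 ,  0.32145687,
       64.98912677, -4.7075374 ]), 'dq': array([ 0.08433046, -0.16125411, -0.08347658, -0.205842  , -0.05024809,
       -0.01453604,  0.06238883]), 'joint_efforts': array([ 3.73694755e-03, -6.01028609e+01,  6.84199389e-01, -2.99644107e+01,
        1.39806967e-02,  7.93126848e-03,  5.36115817e-05]), 'eef_pos': array([ 0.24886717, -0.57295778,  0.25563306]), 'tcp_rot': array([-1.79930067e+02,  5.20204186e-03,  2.34846892e+01]), 'wrist_force': array([-0.05567918, -0.77601357, -0.50676459]), 'torque': array([-0.04823968, -0.00591372,  0.00360789]), 'grip_force': 0.0, 'grip_width': 0.08558504737199664}
```

View pics/w1.png

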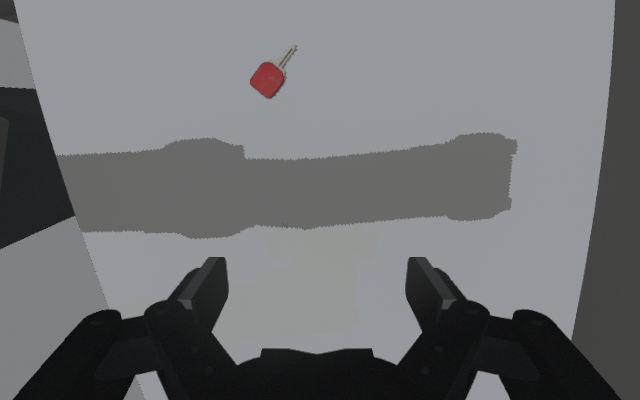

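The picture shows only the key, at (268,78). The move was refused because every row needs all four fields.

Request:
play_rows:
  series:
    - {"tx": 28,"ty": 36,"tz": 3,"spin": 0}
    - {"tx": 28,"ty": 36,"tz": 3,"spin": 0}
    - {"tx": 28,"ty": 36,"tz": 3,"spin": 0}
    - {"tx": 28,"ty": 36,"tz": 3,"spin": 0}
    - {"tx": 28,"ty": 36,"tz": 3,"spin": 0}
    - {"tx": 28,"ty": 36,"tz": 0,"spin": 0}
    - {"tx": 28,"ty": 36,"tz": 0,"spin": 0}
    - {"tx": 28,"ty": 36,"tz": 0,"spin": 0}
    - {"tx": 28,"ty": 36,"tz": 0,"spin": 0}
    - {"tx": 28,"ty": 36,"tz": 0,"spin": 0}
  hand: 1

```text
time_s: 1.2
eef_pos: [0.5298, -0.2117, 0.2714]
tcp_rot: [180.0, -0.0, 23.5]
wrist_force: [0.8, -0.5, 0.1]
grip_width: 0.0857
grip_force: 0.0
```

Request:
play_rows:
  series:
    - {"tx": 0,"ty": 0,"tz": 0,"spin": 0}
    - {"tx": 0,"ty": 0,"tz": 0,"spin": 0}
    - {"tx": 0,"ty": 0,"tz": 0,"spin": 0}

```text
time_s: 1.5
eef_pos: [0.5282, -0.2145, 0.271]
tcp_rot: [180.0, 0.1, 23.4]
wrist_force: [0.1, -0.3, 1.0]
grip_width: 0.0856
grip_force: 0.0
```

```bash
python3 - <<'E'
from h import *
s=sensors.read_state(); w=snap('wrist','w2.png'); np.save('w2.npy',s,allow_pickle=True); print(s['time_s'],s['joints'].round(1),s['eef_pos'],s['tcp_rot'])
E
```

```text
1.5 [ 27.   18.2 -12.4  97.5   4.3  64.8 -53.3] [ 0.52821379 -0.21448062  0.27104276] [1.79989918e+02 6.18692615e-02 2.33982158e+01]
```

View pics/w2.png

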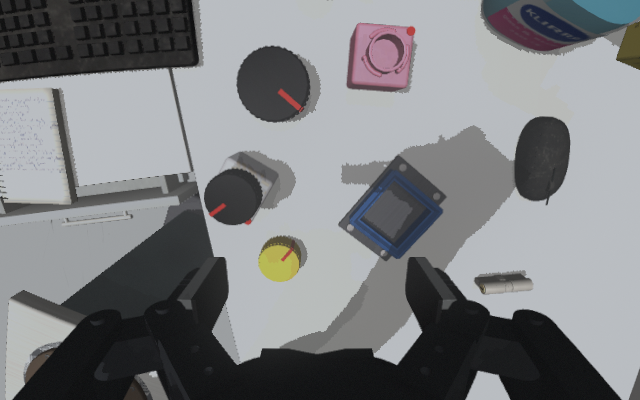

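The cap is at (233,197) with its stripe end at (212,214). The jar's dot is at (248,222) and the blue socket at (391,210). The yellow cap, big cap and pink jar are clear of the cap's height. Next come precise measurements, combining the wrist and scene/side views for height.

```bash
cat > meas.py <<'E'
from h import *
def comp(m,p,r=30):
    m=cv2.morphologyEx(m,cv2.MORPH_CLOSE,np.ones((3,3),np.uint8))
    cs,_=cv2.findContours(m,cv2.RETR_EXTERNAL,cv2.CHAIN_APPROX_NONE)
    cs=[c for c in cs if abs(cv2.pointPolygonTest(c,p,True))<r or cv2.pointPolygonTest(c,p,True)>0]
    return max(cs,key=cv2.contourArea)
def hsv(im): return cv2.cvtColor(im,cv2.COLOR_BGR2HSV)
def red(im,box):
    x0,y0,x1,y1=box; h=hsv(im); m=cv2.inRange(h,(0,110,90),(8,255,255))|cv2.inRange(h,(172,110,90),(180,255,255))
    z=np.zeros_like(m); z[y0:y1,x0:x1]=m[y0:y1,x0:x1]
    n,l,st,ce=cv2.connectedComponentsWithStats(z)
    return [(st[i,4],ce[i].round(1),np.argwhere(l==i)[:,::-1].astype(float)) for i in range(1,n) if st[i,4]>2]
E
python3 - <<'E'
from meas import *
im=cv2.imread('pics/w2.png'); s=np.load('w2.npy',allow_pickle=True).item(); C=cam('wrist',s)
A,B=cam('scene'),cam('side')
h=hsv(im)
c=comp(cv2.inRange(im,(0,0,0),(70,70,70)),(233,197),3); print('cap area',cv2.contourArea(c),cv2.minEnclosingCircle(c),cv2.boundingRect(c))
for k in red(im,(190,150,270,240)): print('red',k[0],k[1])
b=comp(cv2.inRange(h,(105,90,40),(125,255,255)),(391,210),60); r=cv2.minAreaRect(b); print('brace',r,cv2.boundingRect(b))
q=cv2.approxPolyDP(cv2.convexHull(b),6,True)[:,0]; print(q.tolist())
for z in (.03,): 
    P=plane(C,q,z); print(P.round(4)); print([np.linalg.norm(P[i]-P[i-1]).round(4) for i in range(len(P))],[np.degrees(np.arctan2(*(P[i]-P[i-1])[[1,0]])).round(1) for i in range(len(P))])
    print('centroid',P.mean(0))
for n,f,K in (('sc','pics/sc0.png',A),('si','pics/si0.png',B)):
    im2=cv2.imread(f)
    for k in red(im2,(250,225,300,290) if n=='sc' else (325,235,375,275)): print(n,k[0],k[1],k[2].min(0),k[2].max(0))
E
```

```text
cap area 2271.0 ((232.96978759765625, 196.5619354248047), 29.072301864624023) (204, 169, 59, 56)
red 87 [217.1 209.4]
red 19 [247.9 221.5]
brace ((395.3761291503906, 215.64163208007812), (65.19195556640625, 70.8362808227539), 41.18592834472656) (350, 171, 92, 88)
[[395, 171], [441, 209], [396, 258], [350, 223]]
[[ 0.5712 -0.2968  0.03  ]
 [ 0.552  -0.3716  0.03  ]
 [ 0.4706 -0.3511  0.03  ]
 [ 0.4906 -0.2756  0.03  ]]
[np.float64(0.0833), np.float64(0.0772), np.float64(0.0839), np.float64(0.0781)] [np.float64(-14.8), np.float64(-104.4), np.float64(165.9), np.float64(75.2)]
centroid [ 0.52110856 -0.3237759   0.03      ]
sc 4 [250.8 225.2] [250. 225.] [252. 226.]
sc 22 [272.3 243.7] [271. 240.] [274. 247.]
sc 4 [289.5 252.5] [289. 252.] [290. 253.]
si 26 [355.2 248.1] [350. 246.] [360. 250.]
si 4 [363.5 254.5] [363. 254.] [364. 255.]
```

Request:
play_rows:
  series:
    - {"tx": -3,"ty": -8,"tz": -27,"spin": 0}
    - {"tx": -3,"ty": -8,"tz": -27,"spin": 0}
    - {"tx": -3,"ty": -8,"tz": -27,"spin": 0}
    - {"tx": 0,"ty": 0,"tz": 0,"spin": 0}
    - {"tx": 0,"ty": 0,"tz": 0,"spin": 0}
    - {"tx": 0,"ty": 0,"tz": 0,"spin": 0}
    - {"tx": 0,"ty": 0,"tz": 0,"spin": 0}

```text
time_s: 2.25
eef_pos: [0.5209, -0.2373, 0.1919]
tcp_rot: [179.9, -0.1, 23.5]
wrist_force: [-0.1, 1.1, 0.1]
grip_width: 0.0856
grip_force: 0.0
```

```bash
python3 - <<'E'
from meas import *
s3=sensors.read_state(); snap('wrist','w3.png'); np.save('w3.npy',s3,allow_pickle=True); print(s3['time_s'],s3['eef_pos'],s3['tcp_rot'])
s2=np.load('w2.npy',allow_pickle=True).item()
C={'w2':cam('wrist',s2),'w3':cam('wrist',s3)}
D={}
for n in C:
    im=cv2.imread(f'pics/{n}.png');h=hsv(im); K=C[n]
    # predicted positions -> boxes
    def proj(P):
        p=np.linalg.inv(K[2])@np.r_[P,1]; p=p[:3]*[1,-1,-1]
        return cv2.projectPoints(p.reshape(1,1,3),np.zeros(3),np.zeros(3),K[0],K[1])[0].ravel()
    cc=proj([.486,-.141,.095]); print(n,'pred cap',cc.round())
    # cap top: cast dark contour to plane z=.095
    m=cv2.inRange(im,(0,0,0),(75,75,75))
    for k in red(im,(0,0,639,260)): 
        if np.hypot(*(k[1]-cc))<75: print(' red',k[0],k[1])
    c=comp(m,tuple(map(float,cc)),3); print(' cap',cv2.minEnclosingCircle(c),cv2.boundingRect(c))
    x0,y0,x1,y1=0,0,639,399
    # inner pocket + outer edge of blue
    mb=cv2.inRange(h,(105,90,30),(125,255,255))
    cs,hi=cv2.findContours(mb,cv2.RETR_CCOMP,cv2.CHAIN_APPROX_NONE)
    bp=proj([.522,-.326,.03])
    for c,hh in zip(cs,hi[0]):
        if cv2.contourArea(c)>400 and np.hypot(*(cv2.minEnclosingCircle(c)[0]-bp))<60:
            q=cv2.approxPolyDP(cv2.convexHull(c),6,True)[:,0]; P=plane(K,q,.03)
            print(' blue','hole' if hh[3]>=0 else 'outer',cv2.contourArea(c),q.tolist(),P[:,:2].round(4).tolist(),[np.linalg.norm(P[i]-P[i-1]).round(4) for i in range(len(P))])
E
```

```text
2.25 [ 0.5208944  -0.23727112  0.19192101] [ 1.79897313e+02 -1.09142758e-01  2.34940289e+01]
w2 pred cap [233. 199.]
 red 87 [217.1 209.4]
 red 19 [247.9 221.5]
 cap ((232.93478393554688, 196.05435180664062), 29.084436416625977) (204, 169, 59, 56)
 blue outer 4282.0 [[395, 171], [441, 209], [396, 258], [350, 223]] [[0.5712, -0.2968], [0.552, -0.3716], [0.4706, -0.3511], [0.4906, -0.2756]] [np.float64(0.0833), np.float64(0.0772), np.float64(0.0839), np.float64(0.0781)]
 blue hole 2502.5 [[394, 179], [431, 211], [397, 248], [359, 219]] [[0.5621, -0.3002], [0.5447, -0.3613], [0.4837, -0.3456], [0.4998, -0.2836]] [np.float64(0.0644), np.float64(0.0635), np.float64(0.063), np.float64(0.0641)]
w3 pred cap [179. 208.]
 red 149 [158.8 221.7]
 red 49 [206.3 235.1]
 cap ((310.0, 362.0), 312.2003479003906) (0, 160, 621, 240)
 blue outer 6675.5 [[394, 170], [457, 220], [400, 279], [340, 235]] [[0.5701, -0.2936], [0.5514, -0.3736], [0.4719, -0.3524], [0.4917, -0.2747]] [np.float64(0.0806), np.float64(0.0822), np.float64(0.0823), np.float64(0.0802)]
 blue hole 3645.5 [[396, 181], [442, 221], [399, 266], [352, 231]] [[0.5617, -0.3001], [0.5445, -0.3603], [0.4847, -0.3443], [0.5002, -0.2837]] [np.float64(0.0636), np.float64(0.0626), np.float64(0.0619), np.float64(0.0625)]
```

View pics/w3.png

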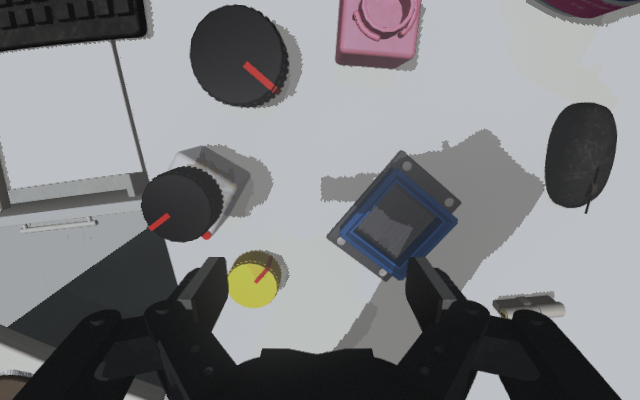

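```bash
python3 - <<'E'
from meas import *
from scipy.optimize import least_squares
out=[[[395,171],[441,209],[396,258],[350,223]],[[394,170],[457,220],[400,279],[340,235]]]
Cs=[cam('wrist',np.load(f'{n}.npy',allow_pickle=True).item()) for n in ('w2','w3')]
for p,q in zip(*out): x,e=tri(Cs,[p,q]); print('brace corner',x.round(4),e)
x,e=tri(Cs,[[247.9,221.5],[206.3,235.1]]); print('dot',x.round(4),e); dot=x
dA,e=tri([Cs[1],cam('scene'),cam('side')],[[206.3,235.1],[289.5,252.5],[363.5,254.5]]); print('dot3',dA.round(4),e)
for n,K,cc in zip(('w2','w3'),Cs,((217.1,209.4),(158.8,221.7))):
    im=cv2.imread(f'pics/{n}.png')
    k=min(red(im,(0,0,400,260)),key=lambda k:np.hypot(*(k[1]-cc)))
    P=plane(K,k[2],.095)[:,:2]; m=P.mean(0); d=np.linalg.svd(P-m)[2][0]; t=(P-m)@d; print(n,'stripe mid',m.round(4),'len',t.ptp() if hasattr(t,'ptp') else np.ptp(t),'line ang',np.degrees(np.arctan2(d[1],d[0])), 'ends',(m+d*t.min()).round(4),(m+d*t.max()).round(4))
    g=cv2.cvtColor(im,6); c0=(233,196) if n=='w2' else (181,205); print(' gray cap',g[c0[1]-3:c0[1]+4,c0[0]+5:c0[0]+10].mean(), 'profile', g[c0[1]+6,c0[0]-50:c0[0]+60:2].tolist(), g[c0[1]-50:c0[1]+56:2,c0[0]].tolist())
    # radial edge points about c0, strongest dark->bright step, cast to z=.095
    gs=cv2.GaussianBlur(g,(3,3),0).astype(float); pts=[]
    R0=28 if n=='w2' else 38
    for a in np.radians(np.arange(0,360,4)):
        r=np.arange(R0-9,R0+9,.5); v=cv2.remap(gs.astype(np.float32),(c0[0]+r*np.cos(a)).astype(np.float32)[None],(c0[1]+r*np.sin(a)).astype(np.float32)[None],1)[0]
        dv=v[4:]-v[:-4]; i=dv.argmax()
        if dv[i]>5: pts.append([c0[0]+r[i+2]*np.cos(a),c0[1]+r[i+2]*np.sin(a)])
    P=plane(K,pts,.095)[:,:2]
    f=least_squares(lambda q:np.hypot(*(P-q[:2]).T)-.0275,[.486,-.141],loss='soft_l1',f_scale=.0005)
    print(' circle',len(P),f.x.round(4),np.sort(np.abs(f.fun)*1e3)[[len(P)//2,-len(P)//5]].round(2))
E
```

```text
brace corner [ 0.5794 -0.2519  0.1694] [np.float64(1.6), np.float64(1.6)]
brace corner [ 0.5551 -0.357   0.058 ] [np.float64(0.2), np.float64(0.2)]
brace corner [ 0.4702 -0.3531  0.0272] [np.float64(0.9), np.float64(0.9)]
brace corner [ 0.4865 -0.2789  0.015 ] [np.float64(0.5), np.float64(0.5)]
dot [ 0.4566 -0.1607  0.0637] [np.float64(0.3), np.float64(0.3)]
dot3 [ 0.4571 -0.1604  0.064 ] [np.float64(0.2), np.float64(0.3), np.float64(0.2)]
w2 stripe mid [ 0.4695 -0.1301] len 0.019623982071891304 line ang 147.8780544814554 ends [ 0.4776 -0.1352] [ 0.461  -0.1247]
 gray cap 58.457142857142856 profile [83, 85, 85, 84, 88, 87, 87, 88, 85, 159, 185, 53, 56, 55, 55, 53, 55, 55, 55, 55, 55, 55, 56, 55, 56, 58, 58, 58, 57, 58, 58, 58, 58, 58, 59, 59, 59, 50, 51, 114, 103, 117, 117, 117, 117, 125, 131, 131, 185, 186, 186, 186, 187, 187, 187] [186, 187, 187, 186, 158, 113, 114, 152, 176, 182, 160, 94, 52, 51, 53, 63, 62, 62, 61, 60, 60, 60, 59, 60, 58, 58, 58, 57, 58, 56, 57, 56, 55, 55, 55, 55, 55, 55, 55, 54, 185, 185, 185, 186, 186, 186, 185, 186, 186, 186, 185, 186, 186]
 circle 90 [ 0.4871 -0.1404] [1.66 3.17]
w3 stripe mid [ 0.4691 -0.1298] len 0.020681508950463712 line ang 148.54387322410153 ends [ 0.4778 -0.1351] [ 0.4602 -0.1243]
 gray cap 50.22857142857143 profile [155, 158, 161, 158, 160, 149, 43, 44, 45, 46, 45, 44, 45, 45, 46, 46, 47, 45, 47, 46, 47, 47, 47, 49, 48, 48, 49, 48, 49, 50, 51, 50, 51, 51, 51, 50, 51, 52, 52, 52, 44, 43, 43, 43, 44, 67, 128, 93, 86, 85, 104, 118, 118, 118, 118] [174, 183, 189, 189, 189, 189, 45, 44, 45, 49, 47, 56, 57, 56, 55, 54, 54, 52, 53, 52, 52, 51, 52, 51, 51, 49, 48, 49, 48, 49, 47, 46, 47, 47, 47, 46, 45, 45, 46, 45, 45, 45, 44, 60, 188, 189, 189, 189, 189, 189, 189, 188, 189]
 circle 88 [ 0.4879 -0.1417] [2.45 4.28]
```

```bash
python3 - <<'E'
from meas import *
from scipy.optimize import least_squares
for n,c0,R0 in (('w2',(231,198),28),('w3',(178,206),37)):
    K=cam('wrist',np.load(f'{n}.npy',allow_pickle=True).item()); g=cv2.GaussianBlur(cv2.imread(f'pics/{n}.png',0),(3,3),0).astype(np.float32)
    u=np.array([.484,-.139])-K[2][:2,3]; u/=np.linalg.norm(u); pts=[]
    for a in np.radians(np.arange(0,360,3)):
        r=np.arange(R0-8,R0+8,.5).astype(np.float32); v=cv2.remap(g,(c0[0]+r*np.cos(a)).astype(np.float32)[None],(c0[1]+r*np.sin(a)).astype(np.float32)[None],1)[0]
        dv=v[4:]-v[:-4]; i=dv.argmax(); 
        if dv[i]>12: pts.append([c0[0]+r[i+2]*np.cos(a),c0[1]+r[i+2]*np.sin(a)])
    P=plane(K,pts,.095)[:,:2]; P=P[(P-[.484,-.139])@u>0.003]
    f=least_squares(lambda q:np.hypot(*(P-q[:2]).T)-q[2],[.484,-.139,.0275],loss='soft_l1',f_scale=.0005)
    f2=least_squares(lambda q:np.hypot(*(P-q[:2]).T)-.0277,[.484,-.139],loss='soft_l1',f_scale=.0005)
    d=np.array([.4568,-.1605])-f2.x; print(n,len(P),f.x.round(4),f2.x.round(4),np.median(abs(f2.fun)*1e3).round(2),'dot dist',np.hypot(*d).round(4),'dot ang',np.degrees(np.arctan2(d[1],d[0])).round(1))
    # jar shoulder: dot and far corners, white top surface vertices
E
```

```text
w2 53 [ 0.4847 -0.1392  0.027 ] [ 0.4855 -0.1397] 0.32 dot dist 0.0354 dot ang -144.0
w3 43 [ 0.4845 -0.1391  0.0266] [ 0.4857 -0.1398] 0.31 dot dist 0.0355 dot ang -144.4
```

Request:
play_rows:
  series:
    - {"tx": -12,"ty": 33,"tz": 0,"spin": 0}
    - {"tx": -12,"ty": 33,"tz": 0,"spin": 0}
    - {"tx": -12,"ty": 32,"tz": 0,"spin": 0}
    - {"tx": 0,"ty": 0,"tz": -20,"spin": 0}
    - {"tx": 0,"ty": 0,"tz": -20,"spin": 0}
    - {"tx": 0,"ty": 0,"tz": -10,"spin": 0}
    - {"tx": 0,"ty": 0,"tz": 0,"spin": 0}
    - {"tx": 0,"ty": 0,"tz": 0,"spin": 0}

```text
time_s: 3.1
eef_pos: [0.4845, -0.1394, 0.1409]
tcp_rot: [180.0, -0.0, 23.5]
wrist_force: [0.4, 0.1, -0.4]
grip_width: 0.0852
grip_force: 0.0
```

```bash
python3 - <<'E'
from meas import *
s=sensors.read_state(); snap('wrist','w4.png'); np.save('w4.npy',s,allow_pickle=True); print(s['time_s'],s['eef_pos'],s['tcp_rot'],s['joints'].round(0))
E
```

```text
3.1 [ 0.48447145 -0.13939141  0.14090148] [ 1.79981829e+02 -2.90454867e-02  2.34683365e+01] [ 22.  21. -14. 114.   7.  46. -62.]
```

View pics/w4.png

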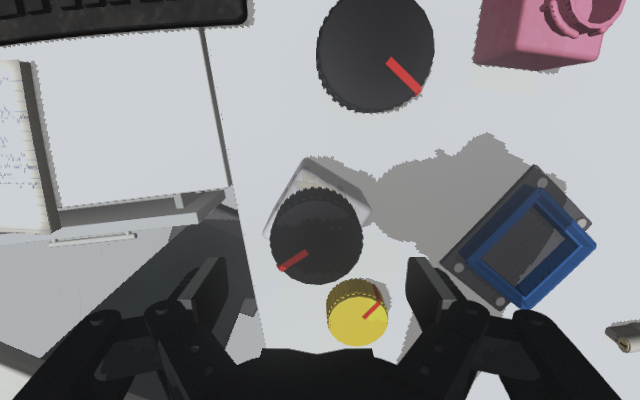

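The cap is centred between the fingers at (317,236), and the pads are at columns 215 and 417. Now I descend and grip.

Request:
play_rows:
  series:
    - {"tx": 0,"ty": 0,"tz": -15,"spin": 0}
    - {"tx": 0,"ty": 0,"tz": -15,"spin": 0}
    - {"tx": 0,"ty": 0,"tz": -15,"spin": 0}
    - {"tx": 0,"ty": 0,"tz": 0,"spin": 0}
    - {"tx": 0,"ty": 0,"tz": 0,"spin": 0}

```text
time_s: 3.65
eef_pos: [0.4844, -0.1394, 0.096]
tcp_rot: [180.0, -0.0, 23.5]
wrist_force: [0.1, 1.2, 0.0]
grip_width: 0.0856
grip_force: 0.0
```

Request:
play_rows:
  series:
    - {"tx": 0,"ty": 0,"tz": 0,"spin": 0}
    - {"tx": 0,"ty": 0,"tz": 0,"spin": 0}
    - {"tx": 0,"ty": 0,"tz": 0,"spin": 0}
    - {"tx": 0,"ty": 0,"tz": 0,"spin": 0}
    - {"tx": 0,"ty": 0,"tz": 0,"spin": 0}
    - {"tx": 0,"ty": 0,"tz": 0,"spin": 0}
    - {"tx": 0,"ty": 0,"tz": 0,"spin": 0}
    - {"tx": 0,"ty": 0,"tz": 0,"spin": 0}
  hand: 0
  force: 70

```text
time_s: 4.45
eef_pos: [0.4845, -0.1392, 0.0964]
tcp_rot: [179.9, -0.1, 23.5]
wrist_force: [-1.6, 1.0, 7.6]
grip_width: 0.0514
grip_force: 71.3
```

```bash
python3 - <<'E'
from meas import *
s=np.load('w4.npy',allow_pickle=True).item(); im=cv2.imread('pics/w4.png');h=hsv(im);K=cam('wrist',s)
mb=cv2.inRange(h,(105,90,30),(125,255,255)); cs,hi=cv2.findContours(mb,cv2.RETR_CCOMP,cv2.CHAIN_APPROX_NONE)
for c,hh in zip(cs,hi[0]):
    if cv2.contourArea(c)>1000:
        q=cv2.approxPolyDP(cv2.convexHull(c),6,True)[:,0]; P=plane(K,q,.03)
        print(hh[3]>=0,q.tolist(),P[:,:2].round(4).tolist(),[np.linalg.norm(P[i]-P[i-1]).round(4) for i in range(len(P))],P.mean(0))
s=sensors.read_state(); print(s['eef_pos'],s['wrist_force'],s['grip_width'])
E
```

```text
False [[542, 188], [595, 247], [529, 310], [520, 309], [460, 251], [490, 220]] [[0.572, -0.2955], [0.5489, -0.3727], [0.4735, -0.3534], [0.4712, -0.3446], [0.4988, -0.2618], [0.532, -0.2704]] [np.float64(0.0472), np.float64(0.0806), np.float64(0.0778), np.float64(0.0091), np.float64(0.0872), np.float64(0.0343)] [ 0.51609307 -0.31640394  0.03      ]
True [[536, 203], [565, 239], [513, 287], [480, 257]] [[0.5596, -0.2981], [0.5439, -0.3413], [0.4877, -0.3247], [0.5008, -0.2807]] [np.float64(0.0614), np.float64(0.046), np.float64(0.0586), np.float64(0.0459)] [ 0.52301851 -0.31120167  0.03      ]
[ 0.48449936 -0.13924164  0.09642625] [-1.6489019   0.96071014  7.62886793] 0.051386168199196884
```

Request:
play_rows:
  series:
    - {"tx": 0,"ty": 0,"tz": 5,"spin": 0}
    - {"tx": 0,"ty": 0,"tz": 10,"spin": 0}
    - {"tx": 0,"ty": 0,"tz": 15,"spin": 0}
    - {"tx": 0,"ty": 0,"tz": 15,"spin": 0}
    - {"tx": 0,"ty": 0,"tz": 10,"spin": 0}
    - {"tx": 0,"ty": 0,"tz": 0,"spin": 0}
    - {"tx": 0,"ty": 0,"tz": 0,"spin": 0}

```text
time_s: 5.15
eef_pos: [0.4838, -0.1393, 0.1502]
tcp_rot: [180.0, 0.0, 23.5]
wrist_force: [-0.8, 0.8, -3.8]
grip_width: 0.0516
grip_force: 73.9
```

Request:
play_rows:
  series:
    - {"tx": 2,"ty": -10,"tz": 0,"spin": -0.02}
    - {"tx": 4,"ty": -20,"tz": 0,"spin": -0.02}
    - {"tx": 5,"ty": -25,"tz": 0,"spin": -0.02}
    - {"tx": 5,"ty": -25,"tz": 0,"spin": -0.02}
    - {"tx": 5,"ty": -25,"tz": 0,"spin": -0.02}
    - {"tx": 5,"ty": -25,"tz": 0,"spin": 0}
    - {"tx": 5,"ty": -25,"tz": 0,"spin": 0}
    - {"tx": 4,"ty": -20,"tz": 0,"spin": 0}
    - {"tx": 2,"ty": -10,"tz": 0,"spin": 0}
    - {"tx": 0,"ty": 0,"tz": 0,"spin": 0}

```text
time_s: 6.15
eef_pos: [0.5202, -0.327, 0.1494]
tcp_rot: [180.0, 0.1, 17.5]
wrist_force: [-0.1, 0.0, -4.7]
grip_width: 0.0515
grip_force: 74.0
```

```bash
python3 - <<'E'
from meas import *
s=sensors.read_state(); snap('wrist','w5.png'); b=snap('side','si5.png'); a=snap('scene','sc5.png'); np.save('w5.npy',s,allow_pickle=True); print(s['time_s'],s['eef_pos'],s['tcp_rot'],s['wrist_force'],s['joints'].round(0))
w=cv2.imread('pics/w5.png')
c=np.hstack([cv2.resize(w[120:320,200:440],(480,400),interpolation=2),cv2.resize(cv2.imread('pics/si5.png')[170:270,280:380],(300,300),interpolation=2).copy() if 0 else cv2.resize(cv2.imread('pics/si5.png')[140:265,290:390],(320,400),interpolation=2)])
cv2.imwrite('pics/crop5.png',c)
E
```

```text
6.15 [ 0.52016706 -0.32695355  0.1494114 ] [1.79990926e+02 6.98312784e-02 1.75373575e+01] [-0.14668969  0.03138822 -4.71119215] [ 34.  29.  -9.  99.   6.  53. -50.]
```

View pics/crop5.png

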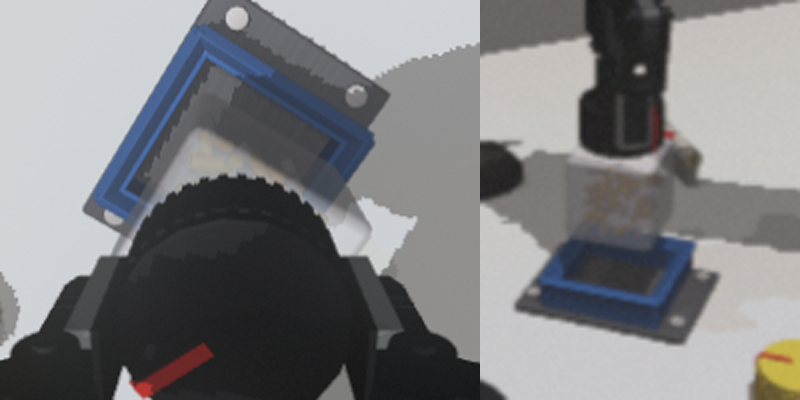

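The jar hangs upright and roughly square above the socket. In the crop the brace's outer corners are at (200,30), (373,138) and (92,205). I'll cast them for a last position check.

```bash
python3 - <<'E'
from meas import *
s=np.load('w5.npy',allow_pickle=True).item(); im=cv2.imread('pics/w5.png');K=cam('wrist',s)
mb=cv2.inRange(hsv(im),(105,100,30),(125,255,255)); mb[260:]=0
cs,_=cv2.findContours(mb,0,1); c=max(cs,key=cv2.contourArea); H=cv2.convexHull(c)
q=cv2.approxPolyDP(H,4,True)[:,0].astype(float); print(q.tolist())
for z in (.03,): P=plane(K,q,z)[:,:2]; print(P.round(4).tolist())
for i in range(len(P)): d=P[i]-P[i-1]; print(np.hypot(*d).round(4),np.degrees(np.arctan2(d[1],d[0])).round(1))
A,B=cam('scene'),cam('side')
# dot now
for n,f,box in (('w5','w5',(200,200,440,399)),('sc','sc5',(240,120,420,240)),('si','si5',(290,140,390,265))):
    for k in red(cv2.imread(f'pics/{f}.png'),box): print(n,k[0],k[1])
for f,n in (('sc5','scene'),('si5','side')):
    im=cv2.imread(f'pics/{f}.png'); mb=cv2.inRange(hsv(im),(105,100,30),(125,255,255)); cs,_=cv2.findContours(mb,0,1)
    for c in cs:
        if cv2.contourArea(c)>150: 
            q=cv2.approxPolyDP(cv2.convexHull(c),3,True)[:,0]; print(f,q.tolist(),plane(cam(n),q,.03)[:,:2].round(3).tolist())
E
```

```text
[[385.0, 187.0], [373.0, 209.0], [262.0, 229.0], [246.0, 217.0], [301.0, 132.0]]
[[0.5518, -0.3734], [0.5318, -0.3707], [0.4879, -0.2894], [0.4941, -0.2742], [0.5725, -0.2976]]
0.0786 -105.2
0.0202 172.4
0.0925 118.3
0.0164 67.8
0.0818 -16.6
w5 335 [285.7 305.4]
sc 35 [245.7 225.7]
si 6 [348.  181.5]
si5 [[356, 216], [346, 235], [309, 228], [318, 216]] [[0.474, -0.351], [0.492, -0.272], [0.571, -0.292], [0.558, -0.343]]
```

Request:
play_rows:
  series:
    - {"tx": 2,"ty": 3,"tz": 0,"spin": -0.015}
    - {"tx": 0,"ty": 0,"tz": -10,"spin": 0}
    - {"tx": 0,"ty": 0,"tz": -10,"spin": 0}
    - {"tx": 0,"ty": 0,"tz": 0,"spin": 0}
    - {"tx": 0,"ty": 0,"tz": 0,"spin": 0}

```text
time_s: 6.8
eef_pos: [0.5226, -0.321, 0.1296]
tcp_rot: [-179.9, 0.1, 16.9]
wrist_force: [0.5, 0.2, -4.2]
grip_width: 0.0514
grip_force: 74.0
```

Request:
play_rows:
  series:
    - {"tx": 0,"ty": 0,"tz": -4,"spin": 0}
    - {"tx": 0,"ty": 0,"tz": -4,"spin": 0}
    - {"tx": 0,"ty": 0,"tz": -4,"spin": 0}
    - {"tx": 0,"ty": 0,"tz": 0,"spin": 0}

```text
time_s: 7.2
eef_pos: [0.5228, -0.3214, 0.1178]
tcp_rot: [-180.0, 0.0, 16.9]
wrist_force: [-0.4, -0.6, -4.6]
grip_width: 0.0511
grip_force: 74.3
```

Request:
play_rows:
  series:
    - {"tx": 0,"ty": -2,"tz": -2,"spin": 0}
    - {"tx": 0,"ty": 0,"tz": -3,"spin": 0}
    - {"tx": 0,"ty": 0,"tz": -3,"spin": 0}
    - {"tx": 0,"ty": 0,"tz": -3,"spin": 0}
    - {"tx": 0,"ty": 0,"tz": 0,"spin": 0}
    - {"tx": 0,"ty": 0,"tz": 0,"spin": 0}

```text
time_s: 7.8
eef_pos: [0.5234, -0.3278, 0.1133]
tcp_rot: [179.6, -0.1, 16.7]
wrist_force: [-13.2, -2.5, 36.4]
grip_width: 0.0515
grip_force: 83.9
```

Request:
play_rows:
  series:
    - {"tx": 0,"ty": 0,"tz": 4,"spin": 0}
    - {"tx": 0,"ty": 0,"tz": 4,"spin": 0}
    - {"tx": 0,"ty": 0,"tz": 4,"spin": 0}
    - {"tx": 0,"ty": 0,"tz": 0,"spin": 0}
    - {"tx": 0,"ty": 0,"tz": 0,"spin": 0}

```text
time_s: 8.3
eef_pos: [0.523, -0.3233, 0.119]
tcp_rot: [-180.0, 0.0, 16.9]
wrist_force: [-0.3, -0.3, -1.2]
grip_width: 0.0518
grip_force: 78.6
```

```bash
python3 - <<'E'
from meas import *
s=sensors.read_state(); snap('wrist','w6.png'); snap('side','si6.png'); snap('scene','sc6.png'); np.save('w6.npy',s,allow_pickle=True); print(s['time_s'],s['eef_pos'],s['tcp_rot'],s['wrist_force'])
w=cv2.imread('pics/w6.png'); 
c=np.hstack([cv2.resize(cv2.imread('pics/sc6.png')[150:250,275:375],(400,400),interpolation=2),cv2.resize(w[110:270,220:420],(400,400)) if 0 else cv2.resize(w[110:310,220:420],(400,400),interpolation=2)])
cv2.imwrite('pics/crop6.png',c)
E
```

```text
8.3 [ 0.52301822 -0.3232726   0.11898771] [-1.79993754e+02  1.03074868e-02  1.68964156e+01] [-0.28540476 -0.32281215 -1.15314556]
```

View pics/crop6.png

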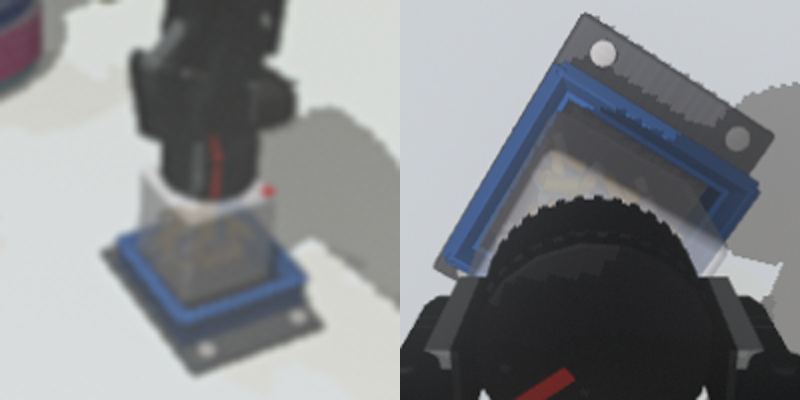

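```bash
python3 - <<'E'
from meas import *
s=np.load('w6.npy',allow_pickle=True).item();K=cam('wrist',s);A,B=cam('scene'),cam('side')
for n,f,box in (('sc','sc6',(275,150,375,250)),('si','si6',(290,140,400,265)),('w','w6',(220,110,420,399))):
    for k in red(cv2.imread(f'pics/{f}.png'),box): print(n,k[0],k[1],k[2].min(0),k[2].max(0))
for z in (.075,.08,.085): 
    P=plane(K,[[295,175],[387,230]],z)[:,:2]; d=P[1]-P[0]; print(z,P.round(4).tolist(),np.hypot(*d).round(4),np.degrees(np.arctan2(d[1],d[0])).round(1))
im=cv2.imread('pics/w6.png')
mb=cv2.inRange(hsv(im),(105,100,30),(125,255,255)); mb[260:]=0
cs,_=cv2.findContours(mb,0,1); c=max(cs,key=cv2.contourArea); q=cv2.approxPolyDP(cv2.convexHull(c),4,True)[:,0].astype(float); P=plane(K,q,.03)[:,:2]; print(q.tolist(),P.round(4).tolist())
E
```

```text
si 3 [347. 195.] [346. 195.] [348. 195.]
w 331 [286.1 308.2] [266. 295.] [306. 321.]
0.075 [[0.5585, -0.2999], [0.5434, -0.3581]] 0.0601 -104.6
0.08 [[0.5596, -0.2999], [0.5449, -0.3563]] 0.0583 -104.6
0.085 [[0.5606, -0.3], [0.5464, -0.3545]] 0.0564 -104.6
[[241.0, 236.0], [301.0, 141.0], [398.0, 202.0], [382.0, 229.0], [253.0, 245.0]] [[0.4945, -0.274], [0.5723, -0.297], [0.5517, -0.3738], [0.5294, -0.3701], [0.4901, -0.284]]
```

Jar and brace yaw agree (-14.6° and about -15.5°), but the jar sits about 4 mm too far to +y of the pocket, and the flare pushed it towards -y too. I correct that and lower again.

Request:
play_rows:
  series:
    - {"tx": -1,"ty": -4,"tz": 1,"spin": -0.01}
    - {"tx": 0,"ty": 0,"tz": 0,"spin": 0}
    - {"tx": 0,"ty": 0,"tz": -3,"spin": 0}
    - {"tx": 0,"ty": 0,"tz": -2,"spin": 0}
    - {"tx": 0,"ty": 0,"tz": -2,"spin": 0}
    - {"tx": 0,"ty": 0,"tz": 0,"spin": 0}
    - {"tx": 0,"ty": 0,"tz": 0,"spin": 0}

```text
time_s: 9.15
eef_pos: [0.522, -0.3272, 0.1132]
tcp_rot: [-180.0, 0.0, 16.3]
wrist_force: [-0.1, -0.7, -4.7]
grip_width: 0.0515
grip_force: 78.6
```

Request:
play_rows:
  series:
    - {"tx": 0,"ty": 0,"tz": -3,"spin": 0}
    - {"tx": 0,"ty": 0,"tz": -3,"spin": 0}
    - {"tx": 0,"ty": 0,"tz": -2,"spin": 0}
    - {"tx": 0,"ty": 0,"tz": 0,"spin": 0}
    - {"tx": 0,"ty": 0,"tz": 0,"spin": 0}

```text
time_s: 9.65
eef_pos: [0.522, -0.3272, 0.1052]
tcp_rot: [-180.0, 0.0, 16.3]
wrist_force: [-0.6, 0.3, -4.1]
grip_width: 0.0517
grip_force: 78.6
```

Request:
play_rows:
  series:
    - {"tx": 0,"ty": 0,"tz": -1,"spin": 0}
    - {"tx": 0,"ty": 0,"tz": -1,"spin": 0}
    - {"tx": 0,"ty": 0,"tz": -1,"spin": 0}
    - {"tx": 0,"ty": 0,"tz": 0,"spin": 0}
    - {"tx": 0,"ty": 0,"tz": 0,"spin": 0}

```text
time_s: 10.15
eef_pos: [0.5222, -0.3272, 0.1027]
tcp_rot: [180.0, -0.0, 16.3]
wrist_force: [-0.7, 2.1, 1.5]
grip_width: 0.0518
grip_force: 79.2
```

Seated: the weight came off at TCP z 0.1027, against 0.1024 expected. Now I unscrew, following the thread's rise.

Request:
play_rows:
  series:
    - {"tx": 0,"ty": 0,"tz": -0.5,"spin": 0}
    - {"tx": 0,"ty": 0,"tz": 0,"spin": 0}
    - {"tx": 0,"ty": 0,"tz": 0,"spin": 0}
    - {"tx": 0,"ty": 0,"tz": 0,"spin": 0.05}
    - {"tx": 0,"ty": 0,"tz": 0,"spin": 0.05}
    - {"tx": 0,"ty": 0,"tz": 0,"spin": 0.05}
    - {"tx": 0,"ty": 0,"tz": 0,"spin": 0.05}
    - {"tx": 0,"ty": 0,"tz": 0,"spin": 0.05}
    - {"tx": 0,"ty": 0,"tz": 0,"spin": 0.05}
    - {"tx": 0,"ty": 0,"tz": 0,"spin": 0}

```text
time_s: 11.15
eef_pos: [0.5227, -0.3278, 0.1028]
tcp_rot: [179.9, -0.1, 33.6]
wrist_force: [-1.3, 2.1, 5.5]
grip_width: 0.0518
grip_force: 79.4
```

```bash
python3 - <<'E'
from h import *
s=sensors.read_state(); print(s['joints'].round(1),s['tcp_rot'],s['wrist_force'],s['torque'],s['grip_width'])
E
```

```text
[ 36.7  32.7 -12.7 100.2   9.2  48.  -36.6] [ 1.79890838e+02 -5.58619910e-02  3.35873924e+01] [-1.25854091  2.11410381  5.4866636 ] [ 0.19481517  0.28452299 -0.0365188 ] 0.05182005071386365
```

Request:
play_rows:
  series:
    - {"tx": 0,"ty": 0,"tz": 0.15,"spin": 0.08}
    - {"tx": 0,"ty": 0,"tz": 0.15,"spin": 0.08}
    - {"tx": 0,"ty": 0,"tz": 0.15,"spin": 0.08}
    - {"tx": 0,"ty": 0,"tz": 0.15,"spin": 0.08}
    - {"tx": 0,"ty": 0,"tz": 0.15,"spin": 0.08}
    - {"tx": 0,"ty": 0,"tz": 0.15,"spin": 0.08}
    - {"tx": 0,"ty": 0,"tz": 0.15,"spin": 0.08}
    - {"tx": 0,"ty": 0,"tz": 0.15,"spin": 0.08}
    - {"tx": 0,"ty": 0,"tz": 0,"spin": 0}
    - {"tx": 0,"ty": 0,"tz": 0,"spin": 0}

```text
time_s: 12.15
eef_pos: [0.5233, -0.327, 0.1043]
tcp_rot: [179.8, -0.0, 70.2]
wrist_force: [-1.6, 3.3, 6.7]
grip_width: 0.051
grip_force: 79.6
```

```bash
python3 - <<'E'
from meas import *
s=sensors.read_state(); snap('wrist','w7.png'); snap('scene','sc7.png'); snap('side','si7.png'); np.save('w7.npy',s,allow_pickle=True); print(s['tcp_rot'],s['wrist_force'],s['torque'],s['grip_width'])
c=np.hstack([cv2.resize(cv2.imread('pics/sc7.png')[160:240,290:370],(400,400),interpolation=2),cv2.resize(cv2.imread('pics/w7.png')[130:330,220:420],(400,400),interpolation=2)])
cv2.imwrite('pics/crop7.png',c)
for n,f,box in (('sc','sc7',(275,150,375,250)),('si','si7',(290,140,400,265)),('w','w7',(220,110,420,399))):
    for k in red(cv2.imread(f'pics/{f}.png'),box): print(n,k[0],k[1],k[2].min(0),k[2].max(0))
E
```

```text
[ 1.79847333e+02 -3.32799764e-02  7.02082997e+01] [-1.62619758  3.34883872  6.67731397] [0.64543056 0.04639143 0.05756631] 0.05102404141825014
w 288 [287.2 307.4] [268. 295.] [306. 321.]
```

View pics/crop7.png

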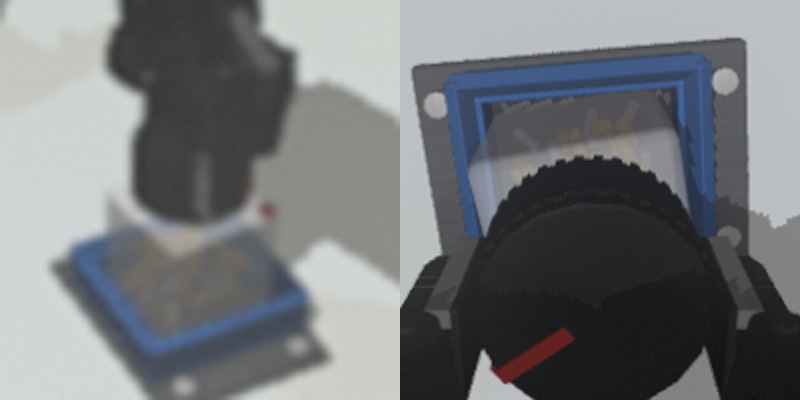

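The stripe is still at the same wrist pixel (287,307), so the cap has not slipped in the grip. The jar stays in the socket and has turned only about 4-5° within its slack. Relative yaw is about 0.44 rad, so roughly 0.35 more.

Request:
play_rows:
  series:
    - {"tx": 0,"ty": 0,"tz": 0.15,"spin": 0.07}
    - {"tx": 0,"ty": 0,"tz": 0.15,"spin": 0.07}
    - {"tx": 0,"ty": 0,"tz": 0.15,"spin": 0.07}
    - {"tx": 0,"ty": 0,"tz": 0.15,"spin": 0.07}
    - {"tx": 0,"ty": 0,"tz": 0.15,"spin": 0.07}
    - {"tx": 0,"ty": 0,"tz": 0,"spin": 0}
    - {"tx": 0,"ty": 0,"tz": 0,"spin": 0}
    - {"tx": 0,"ty": 0,"tz": 0,"spin": 0}

```text
time_s: 13.1
eef_pos: [0.5236, -0.3271, 0.1055]
tcp_rot: [179.8, 0.1, 90.2]
wrist_force: [0.1, 2.5, 8.8]
grip_width: 0.0513
grip_force: 79.8
```

```bash
cat > ang.py <<'E'
from meas import *
import sys
from scipy.spatial import cKDTree
n=sys.argv[1]
s=sensors.read_state(); snap('wrist',n+'.png'); snap('scene',n+'s.png'); np.save(n+'.npy',s,allow_pickle=True); print(s['time_s'],s['eef_pos'],s['tcp_rot'],s['wrist_force'],s['torque'],s['grip_width'])
K=cam('wrist',s); z=s['eef_pos'][2]-.0005
k=max(red(cv2.imread(f'pics/{n}.png'),(220,200,420,399)),key=lambda k:k[0]); P=plane(K,k[2],z)[:,:2]; m=P.mean(0); d=np.linalg.svd(P-m)[2][0]; print('stripe',k[0],k[1],'line ang',np.degrees(np.arctan2(d[1],d[0])).round(1))
for k in red(cv2.imread(f'pics/{n}s.png'),(275,150,375,250)): print('scene red',k[0],k[1])
im=cv2.imread(f'pics/{n}s.png'); h=hsv(im); m=cv2.inRange(h,(0,80,60),(8,255,255))|cv2.inRange(h,(172,80,60),(180,255,255)); 
q=np.argwhere(m[160:240,290:370])[:,::-1]+[290,160]
if len(q): print('scene reddish',q.mean(0),len(q),'dot@.068',plane(cam('scene'),[q.mean(0)],.068).round(4))
E
python3 ang.py w8
```

```text
13.1 [ 0.52364436 -0.32713096  0.10545278] [1.79801171e+02 5.21176230e-02 9.02479651e+01] [0.0618268  2.48244786 8.79065501] [0.65881398 0.03501271 0.01561903] 0.05130430307730856
stripe 284 [286.9 307.4] line ang -142.8
```

The stripe is at about 216° and the dot is estimated at 210-216°, so they meet and the threads should be free. I start a gentle lift and watch the force for the jar's weight.

Request:
play_rows:
  series:
    - {"tx": 0,"ty": 0,"tz": 1,"spin": 0}
    - {"tx": 0,"ty": 0,"tz": 1,"spin": 0}
    - {"tx": 0,"ty": 0,"tz": 1,"spin": 0}
    - {"tx": 0,"ty": 0,"tz": 1,"spin": 0}
    - {"tx": 0,"ty": 0,"tz": 1,"spin": 0}
    - {"tx": 0,"ty": 0,"tz": 0,"spin": 0}
    - {"tx": 0,"ty": 0,"tz": 0,"spin": 0}

```text
time_s: 13.9
eef_pos: [0.5217, -0.3273, 0.1086]
tcp_rot: [-180.0, -0.0, 90.2]
wrist_force: [0.2, 1.3, -0.6]
grip_width: 0.0515
grip_force: 78.9
```

The load is 0.6 N, which is the cap alone, so the threads are free. I lift straight up.

Request:
play_rows:
  series:
    - {"tx": 0,"ty": 0,"tz": 3,"spin": 0}
    - {"tx": 0,"ty": 0,"tz": 4,"spin": 0}
    - {"tx": 0,"ty": 0,"tz": 5,"spin": 0}
    - {"tx": 0,"ty": 0,"tz": 5,"spin": 0}
    - {"tx": 0,"ty": 0,"tz": 5,"spin": 0}
    - {"tx": 0,"ty": 0,"tz": 3,"spin": 0}
    - {"tx": 0,"ty": 0,"tz": 2,"spin": 0}
    - {"tx": 0,"ty": 0,"tz": 0,"spin": 0}
    - {"tx": 0,"ty": 0,"tz": 0,"spin": 0}
    - {"tx": 0,"ty": 0,"tz": 0,"spin": 0}

```text
time_s: 14.9
eef_pos: [0.5219, -0.3272, 0.1355]
tcp_rot: [-180.0, -0.0, 90.2]
wrist_force: [-0.1, -0.4, -0.8]
grip_width: 0.0515
grip_force: 78.8
```

```bash
python3 ang.py w9; python3 - <<'E'
from meas import *
# verify: side view dark (cap) lower edge vs white neck gap along the column of the jar axis
snap('side','si9.png'); 
for n,f in (('scene','w9s'),('side','si9')):
    im=cv2.imread(f'pics/{f}.png'); m=viewer.camera_model(n)
    def pr(P):
        p=(m['view']@np.r_[P,1])[:3]*[1,-1,-1]; return cv2.projectPoints(p.reshape(1,1,3),np.zeros(3),np.zeros(3),m['intrinsics'],m['distortion'])[0].ravel()
    for lab,P in (('captop',[.522,-.327,.135]),('rim',[.522,-.327,.105]),('mouth',[.522,-.327,.09]),('shoulder',[.522,-.327,.068])): print(n,lab,pr(P).round(1))
    u,v=pr([.522,-.327,.105]).round().astype(int); print(' col rows',v-20,im[v-20:v+36,u-2:u+3].mean((1,2)).round().astype(int).tolist()); r=v+12; 
    for r in (v-8,v+9,v+14): print(' row',r,'cols from',u-20,im[r-1:r+2,u-20:u+21].mean((0,2)).round().astype(int).tolist())
    a,b=pr([.522,-.327,.105]),0
E
```

```text
14.9 [ 0.52186376 -0.32719793  0.13550534] [-1.79981526e+02 -1.18746954e-02  9.02315586e+01] [-0.09553966 -0.42800345 -0.77804753] [-0.02131895  0.02081377  0.00539235] 0.051466576735791164
stripe 287 [286.9 307.4] line ang -142.9
scene captop [329. 176.]
scene rim [328.5 187.1]
scene mouth [328.3 192.5]
scene shoulder [328.  200.3]
 col rows 167 [70, 69, 65, 59, 56, 56, 57, 56, 57, 59, 60, 60, 61, 61, 61, 60, 59, 59, 59, 59, 59, 59, 59, 60, 59, 62, 70, 86, 101, 112, 117, 106, 107, 137, 161, 143, 113, 112, 131, 148, 154, 152, 145, 131, 113, 101, 97, 98, 98, 97, 97, 98, 99, 99, 97, 95]
 row 179 cols from 309 [202, 203, 203, 203, 203, 200, 188, 153, 98, 61, 57, 61, 61, 62, 61, 62, 61, 61, 60, 60, 60, 60, 61, 59, 61, 69, 81, 83, 75, 65, 59, 59, 58, 59, 59, 60, 63, 68, 81, 101, 119]
 row 196 cols from 309 [204, 203, 203, 203, 202, 202, 200, 196, 183, 163, 148, 129, 107, 101, 104, 105, 105, 108, 112, 113, 111, 108, 106, 104, 104, 104, 101, 106, 121, 134, 136, 134, 134, 134, 134, 134, 134, 134, 134, 134, 134]
 row 201 cols from 309 [203, 192, 171, 160, 168, 182, 193, 196, 193, 185, 174, 15
[... 431 characters left out ...]
, 157, 152, 138, 116, 97, 94, 95, 95, 95, 93, 90, 89, 92, 94, 93, 92]
 row 182 cols from 314 [160, 99, 77, 82, 89, 77, 49, 35, 37, 35, 35, 35, 36, 34, 37, 37, 35, 38, 37, 37, 35, 37, 37, 35, 35, 36, 34, 35, 36, 34, 36, 40, 56, 78, 82, 65, 45, 51, 94, 147, 180]
 row 199 cols from 314 [122, 123, 122, 122, 122, 123, 122, 122, 118, 114, 114, 97, 85, 87, 92, 92, 91, 92, 94, 94, 94, 93, 91, 91, 93, 90, 89, 94, 109, 118, 117, 117, 107, 102, 110, 117, 121, 123, 122, 120, 116]
 row 204 cols from 314 [122, 122, 123, 123, 122, 124, 135, 151, 155, 141, 129, 111, 98, 107, 114, 120, 115, 101, 101, 103, 112, 113, 115, 115, 126, 136, 126, 128, 150, 165, 165, 165, 160, 144, 121, 113, 122, 124, 123, 123, 123]
```

The scene and side pixels show the neck standing centred under the cap, at the predicted rows. The wrist carries only the cap's 0.8 N, and the rim is about 14 mm above the mouth. I hand the job in.

```bash
python3 -c "
from workcell import ticket
print(ticket.finish_job())"
```

```text
the job is handed in; nothing more can be done
None
```

I handed the job in at about 15 s of the 48 s, but the hand-in returned no verdict. By my measurements the jar is seated in the socket, and the cap is unscrewed to the dot and held level and centred about 14 mm above the mouth.

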